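# Empty the toppled beaker into the tray and stand it up

## Robot

A 6-joint arm with a two-finger parallel gripper is mounted at the origin on a cart in front of the work surface, level with it; the furniture and walls round the work are solid. World frame = base frame: x ahead of the robot, y to its left, z up, the work surface at z = 0. Lengths are in m, angles in degrees, forces in N, time in s.
With the tool pointing down it reaches from about 0.35 to 0.775 m from the base axis. Payload 7.3 kg.
Tool frame: the origin (TCP) lies at the very end of the fingers, on their centre line; the grasp point (between the pads) lies 19 mm behind it; z points along the fingers, y is the line along which they close (so a half turn about z gives the same grasp; the last joint's range is limited). The gripper opens to 92 mm and grips with 3 to 60 N. Pads are 19 mm wide; open, the fingers measure 130 mm over their backs; the gripper's body (75 mm by 190 mm) begins 47 mm behind the grasp point.
Start: joints at [-85.371, 19.595, 87.324, -0, 73.075, -8.365], TCP at [0.118, -0.512, 0.227] pointing down, gripper open.
Joint ranges: [-145.02, 145.02], [-44.19, 115.74], [2.07, 154.8], [-57.11, 237.11], [16.16, 152.29], [-177.93, 177.93]. Speed limits (degrees/s): [147.25, 147.25, 180, 180, 180, 180].

## Interface

Orientations are given as [roll, pitch, yaw] about the fixed x, y, z axes, in that order (R = Rz(yaw) Ry(pitch) Rx(roll)).
In Python, from rig import bot, imaging, sign_off gives the robot as it stands.
- The arm moves only by the tool carry_out, never from a script. Its argument "plan" is one flat list of numbers, 7 for each row, row after row: the shift along the tool's x, y, z in units of 40 mm (1.0 is 40 mm), then the turn, a rotation vector about the tool's x, y, z in units of 6 degrees (1.0 is 6 degrees), then the finger opening in mm, from 0 to 91.8. A call has 1 to 20 rows; each row is the pose to reach, as a shift and turn from the pose commanded when the call began, along the tool's axes at that moment; what a row does not reach only later rows make up. A row lasts 1/8 s, in which the tool goes at most 62.5 mm and 10.7 degrees, less where a joint would pass 70% of its speed; a pose out of reach is approached as far as the arm can. A call with a gripper value outside its range is refused whole. The fingers move at their own pace and stop on an object; "squeeze" is the grip in N (left out, the last holds). Time passes only in rows, so rows that repeat a pose let the fingers close. It gives the time, the measured TCP pose, the force, the opening and the grip force at its end, in the units of the state.
- bot.sense(): the state, without advancing time (a new reading comes with each control period).
- imaging.read_camera(name): name is "scene" or "top"; returns (picture, depth): 420x560x3 uint8, red, green, blue; 420x560 float32, m along the optical axis (not along the pixel's ray), 0 where there is no reading.
- imaging.camera_model(name): a dict with "fovy" (degrees; the focal length in pixels is half the picture's height over the tangent of half this angle, whatever the lens; pixels are square), "cx", "cy" (the principal point, pixels), "rvec" (rotation vector, rad) and "tvec" (3), from world to camera coordinates, as OpenCV has them. Camera axes: x right, y down, z forward; pixel columns grow to the right and rows downward; lengths in m; the calibration is good to about 2 mm. A picture is of the moment at which its call begins. camera_model takes no time and is no camera call.
- sign_off(): hands the job in; it is judged then, once.
Trained networks look in the newest picture that a camera, given by its name, has taken for a name from the list of things; names that differ only in an ending like _2 or _b are one class to them, and where a whole thing is asked for, a point or a joint stands for the part that bears it (a point fixed in the world has none). Each returns a list of dicts, best first, with "conf" (0 to 1); they miss things now and then, are a little off and sometimes report something else, mostly with a low value. They report only what shows in the picture. A call takes as long as a camera call. They do not tell look-alikes from the thing itself.
- imaging.silhouettes(label, camera): "region" (420x560 bool, what is visible of it) and "bbox" ([left, top, right, bottom] in pixels, round what is visible of it).
The state is a dict: "time": time; "joints": joint angles; "joint_vel": joint speeds; "joint_torque": joint torques, N m; "position": TCP position; "eef_rot": TCP orientation; "contact_force": force on the tool from outside, world axes, zero at the start; "moment": the same for the moment, N m; "finger_gap": finger opening in m; "grip_force": force on a finger pad.
Only numpy, scipy, OpenCV 4.12 (cv2) and the standard library are available. Lean on these libraries where they do the work, as an engineer would, in place of code of your own. Each camera call takes 0.05 s, during which the arm holds its last target. There are 200 camera calls.

## Task

The steel beaker has toppled over with three tubes in it. Pick it up and tip it mouth-down over the white tray until all three tubes lie in the tray, lay the empty beaker on its side on the bench and let go of it, then take it afresh and stand it upright, mouth up, inside the round blue coaster. Leave the green rack and the bottle where they are.

Things in the scene. Friction and masses are not known exactly. Their poses are not given: they have to be found in the camera images.
- beaker: stainless steel beaker, 100 mm tall, body 63 to 64 mm in diameter, with a thin rolled rim 68 mm in diameter at the mouth, wall 3 mm, inside 97 mm deep and 58 mm wide, 120 to 195 g. Its origin is the centre of the outer bottom face; its z axis runs along the beaker's centre line from the bottom out through the mouth. It starts lying on its side with the mouth towards the robot, within 40 degrees; its centre line is then 31 mm above the bench. It does not roll by itself.
- beaker_mouth (a point): centre of the beaker's mouth, 100 mm along the beaker's z axis from its origin
- tube_green: pale green microtube, a closed conical tube lying down, 39 mm long, 17 mm across at its cap, about 13 mm thick, about 12 g; its origin is the middle of its underside, y runs along it. It starts loose inside the lying beaker.
- tube_blue: pale blue microtube, a closed conical tube lying down, 39 mm long, 17 mm across at its cap, about 13 mm thick, about 12 g; its origin is the middle of its underside, y runs along it. It starts loose inside the lying beaker.
- tube_red: pale red microtube, a closed conical tube lying down, 39 mm long, 17 mm across at its cap, about 13 mm thick, about 12 g; its origin is the middle of its underside, y runs along it. It starts loose inside the lying beaker.
- tray: white open tray fixed to the bench, 176 mm (x) by 187 mm (y), its inside 162 by 170 mm, floor 3 mm thick, side walls 16 mm high, corner posts 23 mm high; origin at the centre of its underside, z up. It stands to the left or to the right of the beaker; a tall bench machine fills the place left of y = 0.3 m, so do not lean the wrist that way there
- coaster: round blue coaster fixed to the bench: a shallow dish 100 mm in outer diameter, its rim 13 mm high and 6 mm thick, the round pocket 88 mm in diameter with its floor 5 mm above the bench; origin at the centre of its underside, z up. It stands on the other side of the beaker from the tray, left or right.
- rack: green tube rack with tubes, 60 x 172 x 47 mm, loose bystander behind the work; origin at the centre of its underside
- bottle: screw-cap bottle with a blue cap, 60 mm in diameter, 116 mm tall, loose bystander; origin at the centre of its underside
Mind the look-alikes: they are no part of the job. Leave any red look-alike of the beaker alone.

How it is judged (in metres and radians):
On the way, in this order (a step that is already met when the one before it is completed fails the run):
1. the beaker is tipped mouth-down over the tray (angle between beaker's own z axis and vertical above 1.85 rad and horizontal distance between beaker_mouth and tray below 0.12 m), for 0.05 s.
2. with all three tubes in the tray, the beaker lies on its side on the bench, let go (x of tube_green in the frame of tray between -0.082 and 0.082 m and y of tube_green in the frame of tray between -0.086 and 0.086 m and z of tube_green in the frame of tray between -0.002 and 0.04 m and x of tube_blue in the frame of tray between -0.082 and 0.082 m and y of tube_blue in the frame of tray between -0.086 and 0.086 m and z of tube_blue in the frame of tray between -0.002 and 0.04 m and x of tube_red in the frame of tray between -0.082 and 0.082 m and y of tube_red in the frame of tray between -0.086 and 0.086 m and z of tube_red in the frame of tray between -0.002 and 0.04 m and angle between beaker's own z axis and vertical between 1.3 and 1.85 rad and height (world z) of beaker below 0.045 m and height (world z) of beaker_mouth below 0.05 m and contact force between the fingers and beaker below 0.1 N and linear speed of beaker below 0.05 m/s), for 0.2 s.
At the end, for the whole second after the job is handed in: All three tubes lie at rest inside the tray's walls; the beaker stands at rest, mouth up (within 0.08 rad of vertical), flat on the floor of the coaster's pocket (its bottom less than 10 mm above the bench and within 18 mm of the coaster's centre) (x of tube_green in the frame of tray between -0.082 and 0.082 m and y of tube_green in the frame of tray between -0.086 and 0.086 m and z of tube_green in the frame of tray between -0.002 and 0.04 m and x of tube_blue in the frame of tray between -0.082 and 0.082 m and y of tube_blue in the frame of tray between -0.086 and 0.086 m and z of tube_blue in the frame of tray between -0.002 and 0.04 m and x of tube_red in the frame of tray between -0.082 and 0.082 m and y of tube_red in the frame of tray between -0.086 and 0.086 m and z of tube_red in the frame of tray between -0.002 and 0.04 m and linear speed of each of beaker, tube_green, tube_blue, tube_red below 0.02 m/s and horizontal distance between beaker and coaster below 0.018 m and height (world z) of beaker below 0.01 m and angle between beaker's own z axis and vertical below 0.08 rad); the robot touches nothing.
It fails at once if the green rack is moved more than 30 mm (distance of rack from where it was at the start of the episode above 0.03 m).
It fails at once if the bottle is moved more than 30 mm (distance of bottle from where it was at the start of the episode above 0.03 m).
It also fails if it takes over 56 s, if anything falls off the work surface, if the arm or the gripper's body presses on something with over 40 N, if the wrist force passes 120 N, or if a joint passes its speed limit or range.

## Working session

There is one attempt and no reset: what is moved stays moved. The work goes in short steps, Python scripts to look and compute and a tool call to move; the robot and the scene stay as the last step left them, time stands still between calls to the robot, and variables do not carry over. Pictures are saved under pics/ and viewed, at most 10 in all, crops included, and the job is handed in when it is done.

Besides the shell and the picture viewer there is one more tool, called after "Request:" as name(argument=value, ...) on one line, values as JSON. carry_out: Moves the arm, as the interface text tells. Its arguments: {"type":"object","properties":{"plan":{"type":"array","items":{"type":"number"}},"squeeze":{"type":"number"}},"required":["plan"]}

```bash
mkdir -p pics; cat > h.py <<'E'
import numpy as np, cv2
from scipy.spatial.transform import Rotation as R
from rig import bot, imaging, sign_off
def model(n):
    m=imaging.camera_model(n); f=210/np.tan(np.radians(m['fovy'])/2)
    return f,m['cx'],m['cy'],R.from_rotvec(np.ravel(m['rvec'])).as_matrix(),np.ravel(m['tvec'])
def cloud(n,d):
    f,cx,cy,Rm,t=model(n); v,u=np.mgrid[:420,:560]
    P=np.stack([(u-cx)/f*d,(v-cy)/f*d,d],-1)
    P=(P-t)@Rm; P[d<=0]=np.nan
    return P
def rel(pos,Rt,s=None):
    "goal pose -> plan row numbers"
    s=s or bot.sense(); R0=R.from_euler('xyz',s['eef_rot'],degrees=True)
    return np.round(np.r_[R0.inv().apply(np.array(pos)-s['position'])/.04,np.degrees((R0.inv()*Rt).as_rotvec())/6],3)
E
python3 - <<'E'
from h import *
s=bot.sense(); print({k:np.round(s[k],3) for k in s})
for n in('scene','top'):
    p,d=imaging.read_camera(n); cv2.imwrite(f'pics/{n}0.png',p[:,:,::-1]); np.save(n+'_d.npy',d)
    P=cloud(n,d)
    f,cx,cy,Rm,t=model(n); print(n,f,cx,cy,-Rm.T@t)
    for l in('beaker','tray','coaster','rack','bottle','tube_green'):
        for r in imaging.silhouettes(l,n)[:4]:
            q=P[r['region']]; q=q[~np.isnan(q[:,0])]
            print(n,l,round(r['conf'],2),np.round(r['bbox']),np.round(np.percentile(q,[3,50,97],axis=0),3).tolist() if len(q) else None)
E
```

```text
{'time': np.float64(0.0), 'joints': array([-85.369,  19.636,  87.375,  -0.   ,  73.076,  -8.366]), 'joint_vel': array([-0.021,  0.039,  0.005, -0.008,  0.125,  0.026]), 'joint_torque': array([  0.   , -43.125, -24.422,   0.072,   0.056,  -0.   ]), 'position': array([ 0.118, -0.511,  0.226]), 'eef_rot': array([-1.79913e+02, -1.20000e-02,  1.29970e+01]), 'contact_force': array([-0.754, -0.678, -0.642]), 'moment': array([-0.047, -0.033,  0.039]), 'grip_force': np.float64(0.0), 'finger_gap': np.float64(0.091)}
scene 399.26830343843193 281.25980325800106 206.14442564695338 [ 0.19121254 -0.75396262  0.51982307]
scene beaker 0.61 [132. 202. 181. 253.] [[0.29, -0.101, 0.002], [0.332, -0.06, 0.042], [0.385, -0.015, 0.063]]
scene beaker 0.6 [211. 205. 262. 234.] [[0.442, -0.157, 0.012], [0.485, -0.13, 0.048], [0.528, -0.097, 0.062]]
scene tray 0.88 [159. 158. 253. 211.] [[0.424, 0.02, 0.001], [0.51, 0.119, 0.003], [0.598, 0.213, 0.021]]
scene coaster 0.61 [298. 301. 362. 359.] [[0.458, -0.473, 0.003], [0.504, -0.429, 0.005], [0.547, -0.384, 0.013]]
scene rack 0.89 [286. 167. 351. 216.] [[0.694
[... 665 characters left out ...]
[0.502, -0.427, 0.008], [0.545, -0.382, 0.018]]
top tray 0.96 [160. 198. 229. 261.] [[0.424, 0.032, -0.001], [0.508, 0.121, 0.006], [0.593, 0.206, 0.023]]
top tray 0.55 [168. 132. 192. 156.] [[0.732, 0.132, 0.015], [0.752, 0.152, 0.091], [0.781, 0.181, 0.122]]
top coaster 0.87 [357. 220. 391. 252.] [[0.457, -0.47, 0.001], [0.501, -0.426, 0.007], [0.545, -0.381, 0.018]]
top rack 0.89 [236. 148. 293. 174.] [[0.69, -0.168, 0.001], [0.719, -0.088, 0.042], [0.752, -0.009, 0.051]]
top bottle 0.76 [168. 131. 193. 154.] [[0.732, 0.132, 0.017], [0.752, 0.151, 0.091], [0.78, 0.179, 0.122]]
top tube_green 0.65 [236. 146. 293. 175.] [[0.691, -0.168, 0.001], [0.72, -0.089, 0.042], [0.753, -0.009, 0.051]]
```

```bash
python3 - <<'E'
import cv2,numpy as np
a=cv2.imread('pics/scene0.png');b=cv2.imread('pics/top0.png')
A=cv2.resize(a[180:270,110:290],None,fx=4.4,fy=4.4,interpolation=2)
B=cv2.resize(b[205:320,215:300],None,fx=2.0,fy=2.0,interpolation=2)
B=cv2.resize(b[125:325,150:400],None,fx=2.4,fy=2.4,interpolation=2)
cv2.imwrite('pics/c1.png',A);cv2.imwrite('pics/c2.png',B)
E
```

```text
(no output)
```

View pics/c1.png

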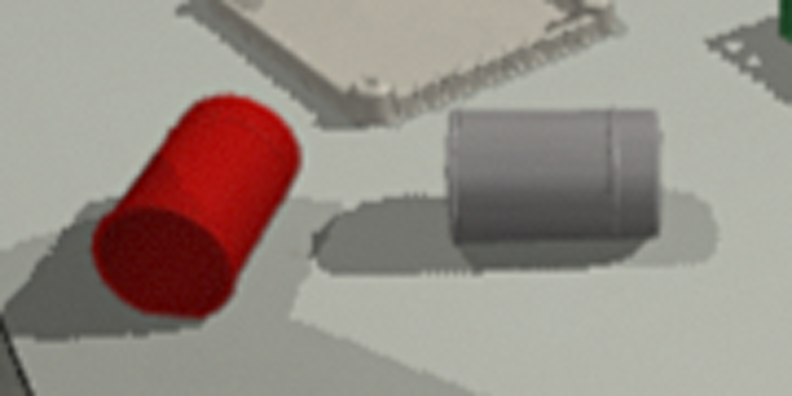

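View pics/c2.png

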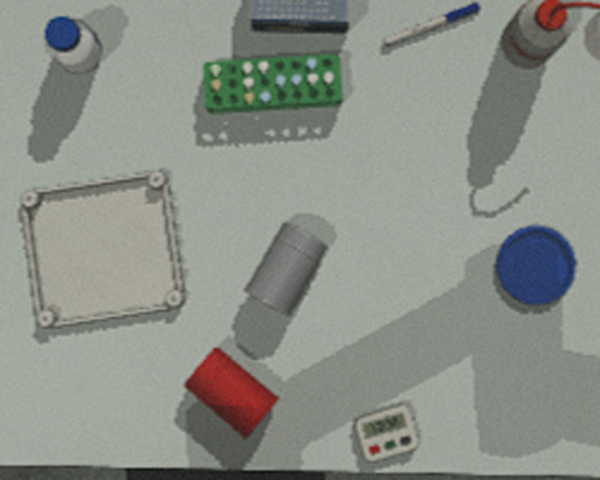

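Two candidates: the steel beaker (scene (237,220), top (270,237)) and a red one (scene (157,228), top (248,290)). The grey steel one fits the description; the red is the look-alike to leave alone. The tray is at top (195,230) and the coaster at top (373,236).

```bash
cat >> h.py <<'E'
from scipy.optimize import least_squares
def beaker(cams=('top','scene'),near=None,zlo=.02):
    Q=[]
    for n in cams:
        p,d=imaging.read_camera(n); P=cloud(n,d)
        m=(np.linalg.norm(P[...,:2]-near,axis=-1)<.09)&(P[...,2]>zlo)&(P[...,2]<.085)&(p.max(-1).astype(int)-p.min(-1)<35)
        q=P[m]; Q.append(q); print(n,len(q))
    Q=np.vstack(Q)
    def res(a):
        ax=np.array([np.cos(a[2]),np.sin(a[2])]); e=(Q[:,:2]-a[:2])@np.array([-ax[1],ax[0]])
        return np.hypot(e,Q[:,2]-a[3])-.032
    c=Q[:,:2].mean(0); best=min((least_squares(res,[*c,t,.031],loss='soft_l1',f_scale=.002) for t in np.radians([-60,-30,0,30,60,90])),key=lambda r:r.cost)
    a=best.x; r=np.abs(res(a)); ax=np.array([np.cos(a[2]),np.sin(a[2])]); s=(Q[r<.005][:,:2]-a[:2])@ax
    lo,hi=np.percentile(s,[.5,99.5]); print('axis deg',np.degrees(a[2]),'z',a[3],'len',hi-lo,'rms',np.sqrt(np.mean(r**2)),'ends',a[:2]+lo*ax,a[:2]+hi*ax,'mid',a[:2]+(lo+hi)/2*ax)
    return Q
E
python3 - <<'E'
from h import *
beaker(near=np.array([.488,-.115]))
beaker(('top',),near=np.array([.488,-.115]))
p,d=imaging.read_camera('top');P=cloud('top',d)
r=imaging.silhouettes('tray','top')[0]['region']; q=P[r][:,:2].astype('f4'); q=q[~np.isnan(q[:,0])]; print('tray',cv2.minAreaRect(q))
r=imaging.silhouettes('coaster','top')[0]['region'];q=P[r][:,:2].astype('f4'); print('coaster',cv2.minEnclosingCircle(q))
m=(np.abs(P[...,0]-.335)<.09)&(np.abs(P[...,1]+.05)<.09)&(P[...,2]>.03)&(p[...,0]>p[...,1]+60.)
print('red',cv2.minAreaRect(P[m][:,:2].astype('f4')))
E
```

```text
top 727
scene 1290
axis deg -27.702962938063433 z 0.030711626686217332 len 0.09941016177635129 rms 0.002225127734231286 ends [ 0.4483403  -0.08752027] [ 0.53635503 -0.13373485] mid [ 0.49234766 -0.11062756]
top 722
axis deg -28.24307239265191 z 0.032204250897225756 len 0.09865303016169266 rms 0.0026507848844347726 ends [ 0.44658685 -0.08827237] [ 0.53349503 -0.13495629] mid [ 0.49004094 -0.11161433]
tray ((0.5099579691886902, 0.11962538212537766), (0.1777011752128601, 0.18586365878582), 10.240920066833496)
coaster ((0.5007309913635254, -0.4283597469329834), 0.05127417668700218)
red ((0.34097743034362793, -0.04942461848258972), (0.09773515909910202, 0.05224686861038208), 52.58296203613281)
```

```bash
cat >> h.py <<'E'
def tool(yaw,lean):
    "x axis at yaw, tool z tilted by lean (deg) from down towards tool x"
    return R.from_euler('xyz',[180,0,yaw],degrees=True)*R.from_euler('y',lean,degrees=True)
def goal(grasp,yaw,lean,back=0):
    T=tool(yaw,lean); return np.array(grasp)+T.apply([0,0,.019-back]),T
E
python3 - <<'E'
from h import *
for b in (.13,0): 
    p,T=goal([.507,-.119,.032],-28,-30,b); print(p,rel(p,T))
E
```

```text
[ 0.55600359 -0.14505567  0.12812882] [12.729 -6.467  2.464  1.789 -4.783  6.672]
[ 0.498612   -0.11454002  0.01554552] [11.502 -7.534  5.279  1.789 -4.783  6.672]
```

Request:
carry_out(plan=[12.73,-6.47,2.46,1.79,-4.78,6.67,91,12.73,-6.47,2.46,1.79,-4.78,6.67,91,12.73,-6.47,2.46,1.79,-4.78,6.67,91,12.73,-6.47,2.46,1.79,-4.78,6.67,91,12.73,-6.47,2.46,1.79,-4.78,6.67,91,12.73,-6.47,2.46,1.79,-4.78,6.67,91,12.73,-6.47,2.46,1.79,-4.78,6.67,91,12.73,-6.47,2.46,1.79,-4.78,6.67,91,12.73,-6.47,2.46,1.79,-4.78,6.67,91,12.73,-6.47,2.46,1.79,-4.78,6.67,91,12.73,-6.47,2.46,1.79,-4.78,6.67,91,12.73,-6.47,2.46,1.79,-4.78,6.67,91])

```text
time: 2.5
position: [0.5558, -0.1451, 0.128]
eef_rot: [180.0, 30.0, -28.0]
contact_force: [0.5, -0.2, 0.8]
finger_gap: 0.0911
grip_force: 0.0
```

Request:
carry_out(plan=[0,0,1,0,0,0,91,0,0,2,0,0,0,91,0,0,2.8,0,0,0,91,0,0,3.25,0,0,0,91,0,0,3.25,0,0,0,91,0,0,3.25,0,0,0,50,0,0,3.25,0,0,0,50,0,0,3.25,0,0,0,50,0,0,3.25,0,0,0,50,0,0,3.25,0,0,0,50], squeeze=35)

```text
time: 3.75
position: [0.4991, -0.1147, 0.0162]
eef_rot: [-180.0, 29.9, -28.0]
contact_force: [1.1, -1.4, 3.9]
finger_gap: 0.0636
grip_force: 35.0
```

```bash
python3 - <<'E'
from h import *
s=bot.sense(); print({k:np.round(s[k],3) for k in s})
p,d=imaging.read_camera('scene'); cv2.imwrite('pics/g1.png',cv2.resize(p[60:300,110:400,::-1],None,fx=2.4,fy=2.4))
E
```

```text
{'time': np.float64(3.75), 'joints': array([-23.067,  49.216,  76.974,   2.478,  83.638,  93.984]), 'joint_vel': array([ 0.01 ,  0.021, -0.106, -0.008,  0.087, -0.001]), 'joint_torque': array([  0.621, -56.915, -15.84 ,   0.321,   2.066,  -0.071]), 'position': array([ 0.499, -0.115,  0.016]), 'eef_rot': array([-179.984,   29.914,  -27.977]), 'contact_force': array([ 1.124, -1.405,  3.911]), 'moment': array([-0.142, -0.152, -0.005]), 'grip_force': np.float64(34.999), 'finger_gap': np.float64(0.064)}
```

View pics/g1.png

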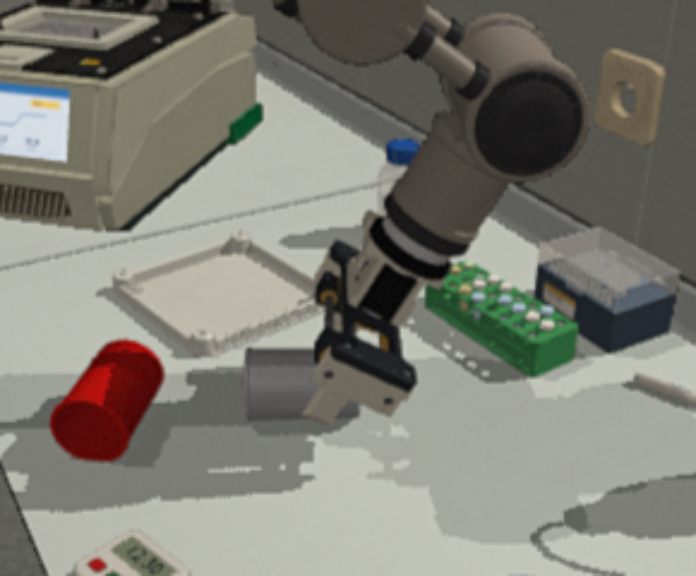

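```bash
cat >> h.py <<'E'
LO=np.array([-145.02,-44.19,2.07,-57.11,16.16,-177.93]);HI=np.array([145.02,115.74,154.8,237.11,152.29,177.93])
def fk(q,P):
    off,a,h,L1,L2,Lt=P; e=lambda ax,x:R.from_euler(ax,x,degrees=True)
    A=e('z',q[0]); W=e('y',q[1]).apply([0,0,L1])+e('y',q[1]+q[2]).apply([0,0,L2])+[a,off,h]
    T=A*e('y',q[1]+q[2])*e('z',q[3])*e('y',q[4])*e('z',q[5]+90)
    return A.apply(W)+T.apply([0,0,Lt]),T
DATA=[([-85.371,19.595,87.324,0,73.075,-8.365],[.118,-.512,.227]),([-23.067,49.216,76.974,2.478,83.638,93.984],[.4991,-.1147,.0162])]
def fit():
    r=least_squares(lambda P:np.r_[np.concatenate([(fk(q,P)[0]-p)/.001 for q,p in DATA]),(P-[.0764,0,.216,.408,.424,.25])/.05],[.0764,0,.216,.408,.424,.25])
    return r.x,np.abs(r.fun[:-6]).max()
MT=tool(0,-30).inv().apply([-1,0,0])
def ik(p,T,q0,P):
    def f(q):
        pp,TT=fk(q,P); return np.r_[(pp-p)/.01,np.degrees((TT.inv()*T).as_rotvec())/2,(q-q0)*1e-3]
    q0=np.clip(q0,LO+.01,HI-.01); r=least_squares(f,q0,bounds=(LO,HI)); return r.x,np.abs(r.fun[:6]).max()
def trace(rows,q,P,n=4):
    "rows: list of (grasp,yaw,lean); prints joints along the way"
    for k in range(len(rows)-1):
        for t in np.arange(1,n+1)/n:
            g,y,l=[np.array(a)*(1-t)+np.array(b)*t for a,b in zip(rows[k],rows[k+1])]
            p,T=goal(g,y,l); q,e=ik(p,T,q,P)
        print(k+1,np.round(g,3),y,l,'q',np.round(q).astype(int),'err',round(e,2))
    return q
def grasp_for_mouth(m,yaw,lean,sgn=1,d=.068): return np.array(m)-d*sgn*tool(yaw,lean).apply(MT)
E
python3 - <<'E'
from h import *
P,e=fit(); print(P,e)
q=np.array(DATA[1][0]); print(fk(q,P)[1].as_euler('xyz',degrees=True))
G=grasp_for_mouth
rows=[([.5078,-.1193,.032],-28,-30),([.50,-.12,.15],-20,-40),([.49,-.06,.17],15,-40)]
rows+=[(G([.49,.05,.10],50,-35),50,-35),(G([.49,.07,.09],50,-15),50,-15),(G([.49,.09,.08],50,10),50,10),(G([.50,.11,.075],50,35),50,35),(G([.51,.12,.07],50,60),50,60)]
trace(rows,q,P)
E
```

```text
[ 0.07702103 -0.01517433  0.21339293  0.44248525  0.40413334  0.28564946] 0.726938050519238
[-179.98375766   29.9142806   -27.97730097]
1 [ 0.5  -0.12  0.15] -20.0 -40.0 q [-22  47  66  -1 107  88] err 0.0
2 [ 0.49 -0.06  0.17] 15.0 -40.0 q [ -8  42  72 -15 103  68] err 0.0
3 [0.534 0.102 0.094] 50.0 -35.0 q [ 13  48  72 -20  90  58] err 0.0
4 [0.532 0.12  0.108] 50.0 -15.0 q [  9  37  84 -10  71  54] err 0.0
5 [0.523 0.13  0.124] 50.0 10.0 q [  2  24 101  10  49  36] err 0.0
6 [0.518 0.132 0.137] 50.0 35.0 q [ -9  18 116  52  39  -8] err 0.0
7 [0.51  0.12  0.138] 50.0 60.0 q [-21  23 127  90  55 -55] err 0.0
```

```bash
cat >> h.py <<'E'
def plan(rows,ns,off=0):
    for k in range(len(rows)-1):
        for t in np.arange(1,ns[k]+1)/ns[k]:
            g,y,l=[np.array(a)*(1-t)+np.array(b)*t for a,b in zip(rows[k],rows[k+1])]
            p,T=goal(g,y,l); print(np.round(rel(p,T),2).tolist())
E
python3 - <<'E'
from h import *
G=grasp_for_mouth
rows=[([.5078,-.1193,.032],-28,-30),([.50,-.12,.15],-20,-40),([.49,-.06,.17],15,-40),(G([.49,.05,.10],50,-35),50,-35)]
plan(rows,[4,5,6])
E
```

```text
[-0.41, 0.04, -0.61, -0.17, -0.43, -0.28]
[-0.83, 0.07, -1.23, -0.36, -0.85, -0.56]
[-1.26, 0.11, -1.85, -0.56, -1.26, -0.83]
[-1.68, 0.15, -2.48, -0.77, -1.68, -1.09]
[-1.88, -0.06, -2.47, -1.44, -1.67, -2.05]
[-2.08, -0.26, -2.47, -2.1, -1.66, -3.01]
[-2.28, -0.47, -2.48, -2.77, -1.65, -3.96]
[-2.47, -0.68, -2.48, -3.44, -1.63, -4.92]
[-2.66, -0.89, -2.49, -4.11, -1.6, -5.88]
[-2.61, -1.56, -2.14, -4.62, -1.45, -6.71]
[-2.57, -2.22, -1.8, -5.12, -1.3, -7.55]
[-2.52, -2.89, -1.46, -5.6, -1.15, -8.39]
[-2.47, -3.56, -1.12, -6.07, -1.0, -9.24]
[-2.42, -4.24, -0.78, -6.53, -0.85, -10.1]
[-2.37, -4.92, -0.43, -6.98, -0.71, -10.97]
```

Request:
carry_out(plan=[-0.41,0.04,-0.61,-0.17,-0.43,-0.28,50,-0.83,0.07,-1.23,-0.36,-0.85,-0.56,50,-1.26,0.11,-1.85,-0.56,-1.26,-0.83,50,-1.68,0.15,-2.48,-0.77,-1.68,-1.09,50,-1.88,-0.06,-2.47,-1.44,-1.67,-2.05,50,-2.08,-0.26,-2.47,-2.1,-1.66,-3.01,50,-2.28,-0.47,-2.48,-2.77,-1.65,-3.96,50,-2.47,-0.68,-2.48,-3.44,-1.63,-4.92,50,-2.66,-0.89,-2.49,-4.11,-1.6,-5.88,50,-2.61,-1.56,-2.14,-4.62,-1.45,-6.71,50,-2.57,-2.22,-1.8,-5.12,-1.3,-7.55,50,-2.52,-2.89,-1.46,-5.6,-1.15,-8.39,50,-2.47,-3.56,-1.12,-6.07,-1.0,-9.24,50,-2.42,-4.24,-0.78,-6.53,-0.85,-10.1,50,-2.37,-4.92,-0.43,-6.98,-0.71,-10.97,50,-2.37,-4.92,-0.43,-6.98,-0.71,-10.97,50])

```text
time: 5.8
position: [0.5249, 0.0962, 0.0764]
eef_rot: [-179.8, 35.1, 50.4]
contact_force: [0.7, -0.3, -2.3]
finger_gap: 0.0641
grip_force: 35.0
```

```bash
python3 - <<'E'
from h import *
s=bot.sense(); print(np.round(s['joints'],1),s['position'],s['eef_rot'],s['finger_gap'],s['contact_force'])
P,_=fit(); print(fk(s['joints'],P)[0])
p,d=imaging.read_camera('scene'); cv2.imwrite('pics/g2.png',cv2.resize(p[60:260,110:400,::-1],None,fx=2.4,fy=2.4))
G=grasp_for_mouth
rows=[(G([.49,.05,.10],50,-35),50,-35),(G([.49,.07,.09],50,-15),50,-15),(G([.49,.09,.08],50,10),50,10),(G([.50,.11,.075],50,35),50,35),(G([.51,.12,.07],50,60),50,60)]
plan(rows,[3,4,4,4])
E
```

```text
[ 13.8  47.5  72.1 -19.8  89.9  58.8] [0.52494555 0.0962182  0.07639635] [-179.75980148   35.08048685   50.37981129] 0.06407587775495245 [ 0.66350413 -0.27912613 -2.31066881]
[0.51945148 0.106842   0.07869206]
[0.06, -0.06, -0.18, -0.01, 1.13, 0.02]
[0.14, -0.17, -0.35, -0.01, 2.24, 0.02]
[0.22, -0.28, -0.52, -0.01, 3.35, 0.02]
[0.22, -0.36, -0.63, -0.01, 4.39, 0.02]
[0.21, -0.44, -0.74, -0.02, 5.43, 0.02]
[0.2, -0.52, -0.86, -0.02, 6.47, 0.02]
[0.19, -0.6, -0.99, -0.02, 7.51, 0.02]
[0.17, -0.63, -1.08, -0.02, 8.56, 0.02]
[0.15, -0.66, -1.19, -0.02, 9.6, 0.02]
[0.12, -0.7, -1.29, -0.02, 10.64, 0.02]
[0.09, -0.73, -1.4, -0.02, 11.68, 0.02]
[0.02, -0.72, -1.4, -0.02, 12.72, 0.02]
[-0.05, -0.72, -1.41, -0.02, 13.76, 0.02]
[-0.12, -0.71, -1.42, -0.03, 14.81, 0.01]
[-0.21, -0.7, -1.42, -0.03, 15.85, 0.01]
```

View pics/g2.png

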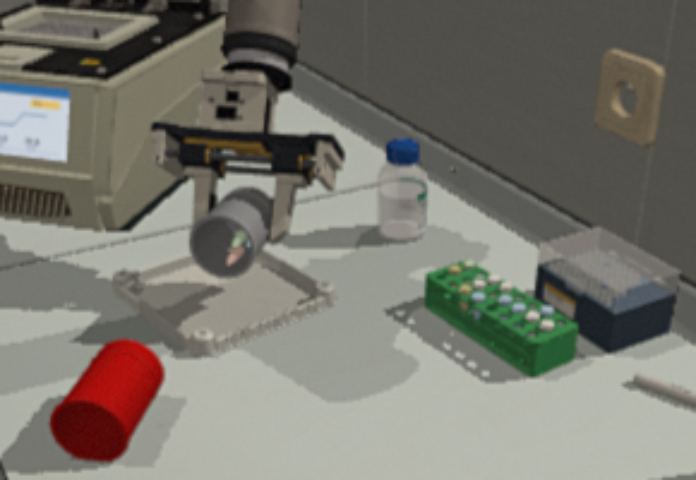

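The beaker is held (crop (235,230)) with tubes visible in its mouth, over the tray. Pouring.

Request:
carry_out(plan=[0.06,-0.06,-0.18,0,1.13,0,50,0.14,-0.17,-0.35,0,2.24,0,50,0.22,-0.28,-0.52,0,3.35,0,50,0.22,-0.36,-0.63,0,4.39,0,50,0.21,-0.44,-0.74,0,5.43,0,50,0.2,-0.52,-0.86,0,6.47,0,50,0.19,-0.6,-0.99,0,7.51,0,50,0.17,-0.63,-1.08,0,8.56,0,50,0.15,-0.66,-1.19,0,9.6,0,50,0.12,-0.7,-1.29,0,10.64,0,50,0.09,-0.73,-1.4,0,11.68,0,50,0.02,-0.72,-1.4,0,12.72,0,50,-0.05,-0.72,-1.41,0,13.76,0,50,-0.12,-0.71,-1.42,0,14.81,0,50,-0.21,-0.7,-1.42,0,15.85,0,50,-0.21,-0.7,-1.42,0,15.85,0,50,-0.21,-0.7,-1.42,0,15.85,0,50])

```text
time: 7.98
position: [0.5215, 0.1309, 0.1295]
eef_rot: [-179.9, -60.0, 49.9]
contact_force: [0.1, -0.5, -1.7]
finger_gap: 0.0633
grip_force: 35.0
```

```bash
python3 - <<'E'
from h import *
s=bot.sense(); print(np.round(s['joints'],1),s['position'],s['eef_rot'],s['finger_gap'],s['contact_force'])
p,d=imaging.read_camera('scene'); cv2.imwrite('pics/g3.png',cv2.resize(p[100:260,110:350,::-1],None,fx=3,fy=3))
for c in('top','scene'):
    p,d=imaging.read_camera(c);P=cloud(c,d)
    for l in('tube_green','tube_blue','tube_red'):
        for r in imaging.silhouettes(l,c)[:2]: print(c,l,round(r['conf'],2),r['bbox'],np.round(np.nanmedian(P[r['region']],0),3))
E
```

```text
[-25.6  30.2 129.1  91.8  57.  -65.9] [0.5215346  0.13089582 0.12954436] [-179.9212325   -59.99892383   49.89075483] 0.06334302433408961 [ 0.13464385 -0.49261903 -1.70905693]
scene tube_red 0.27 [187.6, 123.0, 218.5, 167.3] [0.503 0.093 0.098]
```

View pics/g3.png

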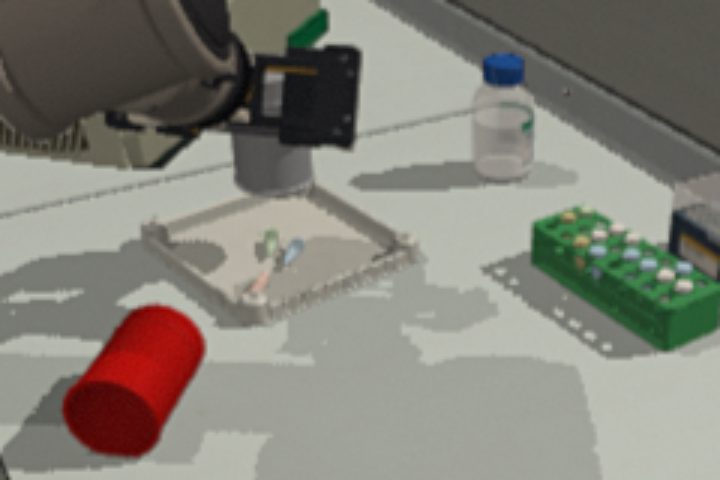

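Pour worked: green (272,243), blue (292,250) and red (260,282) lie inside the tray; the beaker is mouth-down above it.

```bash
cat >> h.py <<'E'
DATA+=[([13.8,47.5,72.1,-19.8,89.9,58.8],[.52494555,.0962182,.07639635]),([-25.6,30.2,129.1,91.8,57.,-65.9],[.5215346,.13089582,.12954436])]
E
python3 - <<'E'
from h import *
P,e=fit(); print(P,e)
s=bot.sense();q=np.array(s['joints'])
for psi in (-100,-110,-80):
    L=np.array([.48,-.23,.0325]); ax=lambda a:np.array([np.cos(np.radians(a)),np.sin(np.radians(a)),0])
    g1=L-ax(psi+180)*-0 ; 
    # beaker mid L, mouth direction = psi+180 ; first grasp is 32 mm from bottom -> 18 mm from mid towards bottom
    md=ax(psi+180); g1=L-.018*md; g2=L+.02*md
    print('psi',psi)
    g0=np.array([.511,.120,.139])
    r=[(g0,50,60),(g0+[0,-.02,.08],50,45),([.48,.0,.23],40,10),([.46,-.12,.2],-40,0),(g1+[0,0,.12],psi,-15),(g1+[0,0,.06],psi,-30),(g1,psi,-30)]
    qq=trace(r,q,P)
    b=-tool(psi,-30).apply([0,0,1])*.12
    y2=psi+180; b2=-tool(y2,-30).apply([0,0,1])*.12
    c=np.array([.501,-.428,0])
    r=[(g1,psi,-30),(g1+b,psi,-30),([.46,-.23,.2],(psi+y2)/2,0),(g2+b2,y2,-30),(g2,y2,-30),(g2+[0,0,.12],y2,-15),(c+[0,.05,.18],y2-20,30),(c+[0,0,.13],y2-30,60),(c+[0,0,.077],y2-30,60),]
    trace(r,qq,P)
E
```

```text
[ 0.07593134 -0.02829474  0.19355177  0.50500149  0.38307487  0.32112892] 18.495918180274046
psi -100
1 [0.511 0.1   0.219] 50.0 45.0 q [-21  13 119  60  50 -23] err 0.0
2 [0.48 0.   0.23] 40.0 10.0 q [-14  13 101   9  60  31] err 0.0
3 [ 0.46 -0.12  0.2 ] -40.0 0.0 q [-24  18  99   0  63 106] err 0.0
4 [ 0.477 -0.248  0.152] -100.0 -15.0 q [-43  30  89  13  70 142] err 0.0
5 [ 0.477 -0.248  0.092] -100.0 -30.0 q [-49  39  88  24  74 130] err 0.0
6 [ 0.477 -0.248  0.032] -100.0 -30.0 q [-49  44  90  25  68 127] err 0.0
1 [ 0.466 -0.307  0.136] -100.0 -30.0 q [-53  40  79  22  83 130] err 0.0
2 [ 0.46 -0.23  0.2 ] -10.0 0.0 q [-35  22  93   0  65  65] err 0.0
3 [ 0.494 -0.151  0.136] 80.0 -30.0 q [ -9  29 100 -36  58  23] err 0.0
4 [ 0.483 -0.21   0.032] 80.0 -30.0 q [-15  37 106 -45  44  30] err 0.0
5 [ 0.483 -0.21   0.152] 80.0 -15.0 q [-23  25  97 -18  55  -4] err 0.0
6 [ 0.501 -0.378  0.18 ] 60.0 30.0 q [-57  41  70  27  85 -33] err 0.0
7 [ 0.501 -0.428  0.13 ] 50.0 60.0 q [-68  55  68  50  95 -42] err 0.0
8 [ 0.501 -0.428  0.077] 50.0 60.0 q [-68  58  69  50  91 -45] err 0.0
psi 
[... 1299 characters left out ...]
0.092] -80.0 -30.0 q [-45  43  79  17  83 119] err 0.0
6 [ 0.483 -0.248  0.032] -80.0 -30.0 q [-45  47  82  17  77 117] err 0.0
1 [ 0.494 -0.307  0.136] -80.0 -30.0 q [-48  46  67  16  93 120] err 0.0
2 [ 0.46 -0.23  0.2 ] 10.0 0.0 q [-35  22  93   0  65  45] err 0.0
3 [ 0.466 -0.151  0.136] 100.0 -30.0 q [-10  22 112 -43  44  11] err 0.0
4 [ 0.477 -0.21   0.032] 100.0 -30.0 q [-18  33 115 -57  32  22] err 0.26
5 [ 0.477 -0.21   0.152] 100.0 -15.0 q [-25  22 103 -17  48 -25] err 0.0
6 [ 0.501 -0.378  0.18 ] 80.0 30.0 q [-54  46  59  21  96 -46] err 0.0
7 [ 0.501 -0.428  0.13 ] 70.0 60.0 q [-64  64  46  43 113 -43] err 0.0
8 [ 0.501 -0.428  0.077] 70.0 60.0 q [-64  67  47  41 110 -46] err 0.0
```

```bash
python3 - <<'E'
from h import *
g0=np.array([.511,.120,.139])
plan([(g0,50,60),(g0+[0,-.02,.08],50,45),([.48,.0,.23],40,10),([.46,-.12,.2],-40,0)],[2,4,9])
E
```

```text
[0.72, 0.15, -0.65, -0.01, -1.27, -0.0]
[1.43, 0.31, -1.33, -0.01, -2.52, -0.0]
[1.12, 0.58, -1.91, -0.32, -3.97, 0.28]
[0.81, 0.84, -2.5, -0.59, -5.43, 0.61]
[0.52, 1.09, -3.1, -0.82, -6.88, 0.99]
[0.22, 1.34, -3.71, -1.0, -8.33, 1.41]
[-0.0, 1.52, -3.93, -1.85, -8.45, 2.68]
[-0.23, 1.7, -4.15, -2.68, -8.54, 3.98]
[-0.45, 1.87, -4.37, -3.49, -8.59, 5.29]
[-0.68, 2.04, -4.59, -4.28, -8.59, 6.62]
[-0.9, 2.21, -4.81, -5.04, -8.54, 7.96]
[-1.12, 2.38, -5.03, -5.77, -8.44, 9.33]
[-1.34, 2.54, -5.25, -6.48, -8.29, 10.7]
[-1.56, 2.71, -5.46, -7.16, -8.07, 12.09]
[-1.78, 2.87, -5.68, -7.81, -7.79, 13.49]
```

Request:
carry_out(plan=[0.72,0.15,-0.65,0,-1.27,0,50,1.43,0.31,-1.33,0,-2.52,0,50,1.12,0.58,-1.91,-0.32,-3.97,0.28,50,0.81,0.84,-2.5,-0.59,-5.43,0.61,50,0.52,1.09,-3.1,-0.82,-6.88,0.99,50,0.22,1.34,-3.71,-1.0,-8.33,1.41,50,0,1.52,-3.93,-1.85,-8.45,2.68,50,-0.23,1.7,-4.15,-2.68,-8.54,3.98,50,-0.45,1.87,-4.37,-3.49,-8.59,5.29,50,-0.68,2.04,-4.59,-4.28,-8.59,6.62,50,-0.9,2.21,-4.81,-5.04,-8.54,7.96,50,-1.12,2.38,-5.03,-5.77,-8.44,9.33,50,-1.34,2.54,-5.25,-6.48,-8.29,10.7,50,-1.56,2.71,-5.46,-7.16,-8.07,12.09,50,-1.78,2.87,-5.68,-7.81,-7.79,13.49,50,-1.78,2.87,-5.68,-7.81,-7.79,13.49,50])

```text
time: 10.42
position: [0.4593, -0.1206, 0.1803]
eef_rot: [180.0, 0.1, -40.1]
contact_force: [-0.1, 0.9, -2.5]
finger_gap: 0.0633
grip_force: 35.0
```

```bash
python3 - <<'E'
from h import *
s=bot.sense(); print(np.round(s['joints'],1),s['position'],s['eef_rot'],s['finger_gap'],s['contact_force'])
ax=lambda a:np.array([np.cos(np.radians(a)),np.sin(np.radians(a)),0])
psi=-110; g1=np.array([.48,-.23,.033])-.018*ax(psi+180)
plan([([.46,-.12,.2],-40,0),(g1+[0,0,.12],psi,-15),(g1+[0,0,.05],psi,-30)],[9,3])
for c in('top','scene'):
    p,d=imaging.read_camera(c);P=cloud(c,d)
    for l in('tube_green','tube_blue','tube_red'):
        for r in imaging.silhouettes(l,c)[:2]: print(c,l,round(r['conf'],2),np.round(r['bbox']),np.round(np.nanmedian(P[r['region']],0),3))
    if c=='top': cv2.imwrite('pics/t2.png',cv2.resize(p[185:275,145:245,::-1],None,fx=6,fy=6))
E
```

```text
[-24.   17.1  99.    0.   64.1 106.1] [ 0.45933215 -0.1206373   0.18033601] [ 1.79991151e+02  1.06058467e-01 -4.00742702e+01] 0.06325802391312373 [-0.11271318  0.90461584 -2.5335307 ]
[0.24, 0.22, 0.11, 0.02, -0.26, 1.28]
[0.49, 0.46, 0.24, 0.08, -0.54, 2.58]
[0.73, 0.7, 0.37, 0.17, -0.8, 3.87]
[0.98, 0.93, 0.5, 0.31, -1.07, 5.17]
[1.23, 1.16, 0.63, 0.48, -1.32, 6.46]
[1.49, 1.39, 0.76, 0.69, -1.56, 7.74]
[1.74, 1.61, 0.88, 0.93, -1.78, 9.03]
[2.0, 1.84, 1.01, 1.22, -1.98, 10.31]
[2.27, 2.07, 1.14, 1.54, -2.17, 11.58]
[2.26, 2.03, 1.71, 2.04, -2.89, 11.53]
[2.24, 1.99, 2.28, 2.55, -3.62, 11.46]
[2.23, 1.96, 2.84, 3.06, -4.34, 11.37]
top tube_blue 0.49 [197. 225. 202. 233.] [0.512 0.098 0.017]
top tube_red 0.61 [213. 241. 215. 245.] [0.467 0.062 0.015]
scene tube_green 0.7 [287. 170. 351. 217.] [ 0.716 -0.104  0.033]
scene tube_blue 0.54 [206. 178. 212. 193.] [0.516 0.098 0.012]
```

View pics/t2.png

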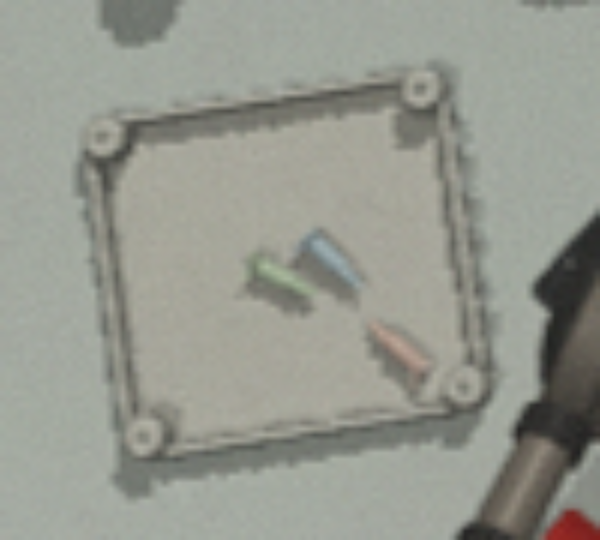

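All three tubes (green (280,275), blue (330,260), red (400,350) in the crop) lie within the tray walls. Now to the laying spot.

Request:
carry_out(plan=[0.24,0.22,0.11,0.02,-0.26,1.28,50,0.49,0.46,0.24,0.08,-0.54,2.58,50,0.73,0.7,0.37,0.17,-0.8,3.87,50,0.98,0.93,0.5,0.31,-1.07,5.17,50,1.23,1.16,0.63,0.48,-1.32,6.46,50,1.49,1.39,0.76,0.69,-1.56,7.74,50,1.74,1.61,0.88,0.93,-1.78,9.03,50,2.0,1.84,1.01,1.22,-1.98,10.31,50,2.27,2.07,1.14,1.54,-2.17,11.58,50,2.26,2.03,1.71,2.04,-2.89,11.53,50,2.24,1.99,2.28,2.55,-3.62,11.46,50,2.23,1.96,2.84,3.06,-4.34,11.37,50,2.23,1.96,2.84,3.06,-4.34,11.37,50,2.23,1.96,2.84,3.06,-4.34,11.37,50])

```text
time: 12.58
position: [0.478, -0.238, 0.0679]
eef_rot: [-179.8, 29.9, -109.9]
contact_force: [1.0, -0.1, -0.8]
finger_gap: 0.0637
grip_force: 35.0
```

```bash
python3 - <<'E'
from h import *
ax=lambda a:np.array([np.cos(np.radians(a)),np.sin(np.radians(a)),0])
s=bot.sense();print(s['joints'])
psi=-110; g1=np.array([.48,-.23,.033])-.018*ax(psi+180)
plan([(g1+[0,0,.05],psi,-30),(g1+[0,0,.012],psi,-30),(g1+[0,0,.001],psi,-30)],[2,4])
p,d=imaging.read_camera('scene'); P=cloud('scene',d)
# tilt check: cylinder fit by direction of gripped beaker
m=(np.linalg.norm(P-np.array([.48,-.23,.08]),axis=-1)<.075)&(p.max(-1).astype(int)-p.min(-1)<35)&(P[...,2]>.02)
cv2.imwrite('pics/g4.png',cv2.resize(p[140:300,190:390,::-1],None,fx=3.5,fy=3.5))
E
```

```text
[-50.06958637  37.50723879  92.71975951  27.72598583  68.21110364
 135.18410426]
[0.26, 0.02, 0.44, -0.02, -0.02, 0.02]
[0.5, 0.02, 0.85, -0.02, -0.02, 0.02]
[0.53, 0.02, 0.91, -0.02, -0.02, 0.02]
[0.57, 0.02, 0.97, -0.02, -0.02, 0.02]
[0.6, 0.02, 1.03, -0.02, -0.02, 0.02]
[0.63, 0.02, 1.09, -0.02, -0.02, 0.02]
```

View pics/g4.png

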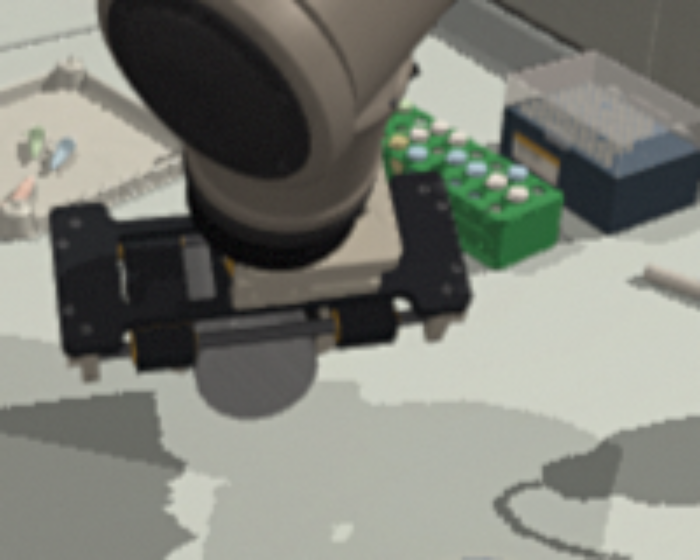

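The beaker's bottom faces the camera at crop (255,365), clear bench below; lower and release.

Request:
carry_out(plan=[0.26,0.02,0.44,0,0,0,50,0.5,0.02,0.85,0,0,0,50,0.53,0.02,0.91,0,0,0,50,0.57,0.02,0.97,0,0,0,50,0.6,0.02,1.03,0,0,0,50,0.63,0.02,1.09,0,0,0,50,0.63,0.02,1.09,0,0,0,50,0.63,0.02,1.09,0,0,0,50])

```text
time: 13.62
position: [0.477, -0.2377, 0.0169]
eef_rot: [-179.9, 30.0, -109.9]
contact_force: [-0.5, -0.1, -2.4]
finger_gap: 0.0633
grip_force: 35.0
```

Request:
carry_out(plan=[0.01,0,0.02,0,0,0,50,0.025,0,0.043,0,0,0,50,0.025,0,0.043,0,0,0,50,0.025,0,0.043,0,0,0,50])

```text
time: 14.12
position: [0.477, -0.2377, 0.0161]
eef_rot: [-179.8, 30.0, -109.9]
contact_force: [-2.5, -0.1, 9.5]
finger_gap: 0.0633
grip_force: 35.0
```

Request:
carry_out(plan=[0,0,0,0,0,0,70,0,0,0,0,0,0,91,0,0,0,0,0,0,91,0,0,0,0,0,0,91,0,0,0,0,0,0,91,0,0,0,0,0,0,91,0,0,-1,0,0,0,91,0,0,-2,0,0,0,91,0,0,-3.2,0,0,0,91,0,0,-4.2,0,0,0,91,0,0,-4.2,0,0,0,91])

```text
time: 15.5
position: [0.4484, -0.3187, 0.1627]
eef_rot: [-179.5, 29.8, -109.9]
contact_force: [0.4, 0.9, -0.3]
finger_gap: 0.0914
grip_force: 0.0
```

```bash
python3 - <<'E'
from h import *
s=bot.sense(); print(s['joints'],s['position'],s['eef_rot'])
beaker(('scene',),near=np.array([.48,-.23])); beaker(('top','scene'),near=np.array([.48,-.23]))
p,d=imaging.read_camera('scene'); cv2.imwrite('pics/g5.png',cv2.resize(p[100:320,150:400,::-1],None,fx=2.6,fy=2.6))
E
```

```text
[-57.12725076  33.79589025  81.58295693  23.71248649  83.89897336
 136.25225148] [ 0.44836763 -0.31870153  0.16273408] [-179.54530159   29.76016971 -109.8707198 ]
scene 1590
axis deg 69.90250899339813 z 0.029446286861458684 len 0.09936606017799082 rms 0.00796516515101768 ends [ 0.46375771 -0.27857606] [ 0.49790174 -0.18526047] mid [ 0.48082972 -0.23191826]
top 727
scene 1600
axis deg 69.75130782245144 z 0.03016662159620814 len 0.09915824234601522 rms 0.006899292132540463 ends [ 0.46289933 -0.27817659] [ 0.49721757 -0.1851464 ] mid [ 0.48005845 -0.23166149]
```

View pics/g5.png

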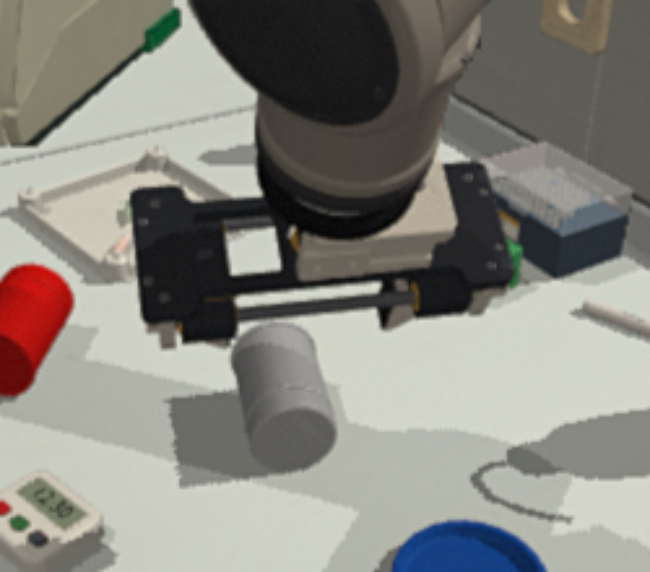

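The beaker lies free at crop (285,400), axis 70°, mouth pointing away. Now to regrasp from the mouth side.

```bash
python3 - <<'E'
from h import *
s=bot.sense(); T0=R.from_euler('xyz',s['eef_rot'],degrees=True)
g0=s['position']-T0.apply([0,0,.019]); g2=np.array([.4868,-.2134,.0325]); b2=-tool(70,-30).apply([0,0,1])*.12
rows=[(g0,-110,-30),([.46,-.24,.2],-20,0),(g2+b2,70,-30)]
trace(rows,s['joints'],fit()[0]); plan(rows,[10,10])
E
```

```text
1 [ 0.46 -0.24  0.2 ] -20.0 0.0 q [-36  22  92   0  66  74] err 0.0
2 [ 0.507 -0.157  0.136] 70.0 -30.0 q [ -9  32  93 -33  65  28] err 0.0
[-0.18, 0.07, 0.05, -0.71, 0.51, -1.32]
[-0.37, 0.13, 0.1, -1.36, 1.0, -2.67]
[-0.55, 0.18, 0.14, -1.94, 1.48, -4.06]
[-0.73, 0.23, 0.19, -2.44, 1.95, -5.49]
[-0.91, 0.26, 0.23, -2.88, 2.38, -6.94]
[-1.1, 0.29, 0.27, -3.24, 2.79, -8.43]
[-1.29, 0.31, 0.32, -3.52, 3.15, -9.94]
[-1.48, 0.33, 0.36, -3.74, 3.47, -11.48]
[-1.68, 0.34, 0.41, -3.87, 3.73, -13.04]
[-1.89, 0.35, 0.47, -3.92, 3.93, -14.62]
[-2.01, 0.34, 0.72, -4.73, 3.33, -15.93]
[-2.13, 0.32, 0.97, -5.6, 2.74, -17.2]
[-2.24, 0.3, 1.21, -6.54, 2.2, -18.44]
[-2.34, 0.27, 1.45, -7.55, 1.69, -19.65]
[-2.45, 0.24, 1.68, -8.63, 1.23, -20.81]
[-2.55, 0.2, 1.92, -9.78, 0.82, -21.93]
[-2.65, 0.15, 2.15, -10.99, 0.49, -23.01]
[-2.75, 0.09, 2.38, -12.27, 0.23, -24.05]
[-2.85, 0.02, 2.61, -13.61, 0.06, -25.03]
[-2.96, -0.05, 2.85, -15.01, 0.0, -25.97]
```

Request:
carry_out(plan=[-0.18,0.07,0.05,-0.71,0.51,-1.32,91,-0.37,0.13,0.1,-1.36,1.0,-2.67,91,-0.55,0.18,0.14,-1.94,1.48,-4.06,91,-0.73,0.23,0.19,-2.44,1.95,-5.49,91,-0.91,0.26,0.23,-2.88,2.38,-6.94,91,-1.1,0.29,0.27,-3.24,2.79,-8.43,91,-1.29,0.31,0.32,-3.52,3.15,-9.94,91,-1.48,0.33,0.36,-3.74,3.47,-11.48,91,-1.68,0.34,0.41,-3.87,3.73,-13.04,91,-1.89,0.35,0.47,-3.92,3.93,-14.62,91,-2.01,0.34,0.72,-4.73,3.33,-15.93,91,-2.13,0.32,0.97,-5.6,2.74,-17.2,91,-2.24,0.3,1.21,-6.54,2.2,-18.44,91,-2.34,0.27,1.45,-7.55,1.69,-19.65,91,-2.45,0.24,1.68,-8.63,1.23,-20.81,91,-2.55,0.2,1.92,-9.78,0.82,-21.93,91,-2.65,0.15,2.15,-10.99,0.49,-23.01,91,-2.75,0.09,2.38,-12.27,0.23,-24.05,91,-2.85,0.02,2.61,-13.61,0.06,-25.03,91])

```text
time: 18.08
position: [0.4986, -0.1732, 0.1253]
eef_rot: [-179.9, 27.2, 61.3]
contact_force: [-0.3, -0.4, 0.5]
finger_gap: 0.0911
grip_force: 0.0
```

```bash
python3 - <<'E'
from h import *
s=bot.sense(); print(np.round(s['joints'],1),s['position'],s['eef_rot'])
beaker(('scene',),near=np.array([.48,-.23]))
g2=np.array([.4868,-.2134,.0325]); b2=-tool(70,-30).apply([0,0,1])*.12
plan([(g2+b2*1.1,70,-30),(g2+b2,70,-30),(g2,70,-30)],[1,4])
E
```

```text
[-12.3  32.2  90.2 -28.1  68.4  29.4] [ 0.49858449 -0.1731575   0.12531087] [-179.93873009   27.19681079   61.34298755]
scene 1589
axis deg 69.94220367637499 z 0.029449770355059943 len 0.0997446142431136 rms 0.00791716945073856 ends [ 0.46378066 -0.27868373] [ 0.49798986 -0.18498891] mid [ 0.48088526 -0.23183632]
[0.21, 0.08, 0.0, -0.7, -0.46, -1.19]
[0.18, 0.13, 0.75, -0.7, -0.46, -1.19]
[0.15, 0.19, 1.5, -0.7, -0.46, -1.19]
[0.11, 0.24, 2.25, -0.7, -0.46, -1.19]
[0.08, 0.3, 2.99, -0.7, -0.46, -1.19]
```

Request:
carry_out(plan=[0.21,0.08,0,-0.7,-0.46,-1.19,91,0.21,0.08,0,-0.7,-0.46,-1.19,91,0.18,0.13,0.75,-0.7,-0.46,-1.19,91,0.15,0.19,1.5,-0.7,-0.46,-1.19,91,0.11,0.24,2.25,-0.7,-0.46,-1.19,91,0.08,0.3,2.99,-0.7,-0.46,-1.19,91,0.08,0.3,2.99,-0.7,-0.46,-1.19,91,0.08,0.3,2.99,-0.7,-0.46,-1.19,50,0.08,0.3,2.99,-0.7,-0.46,-1.19,50,0.08,0.3,2.99,-0.7,-0.46,-1.19,50,0.08,0.3,2.99,-0.7,-0.46,-1.19,50,0.08,0.3,2.99,-0.7,-0.46,-1.19,50], squeeze=35)

```text
time: 19.62
position: [0.4845, -0.225, 0.0198]
eef_rot: [179.5, 29.9, 69.0]
contact_force: [-1.8, 3.5, 5.9]
finger_gap: 0.0641
grip_force: 35.0
```

```bash
python3 - <<'E'
from h import *
s=bot.sense(); print(np.round(s['joints'],1),s['position'],s['eef_rot'],s['finger_gap'])
g2=np.array([.4868,-.2134,.0325]); c=np.array([.501,-.428,0])
rows=[(g2,70,-30),(g2+[0,0,.13],70,-10),(c+[-.01,.05,.19],50,30),(c+[0,0,.13],40,60)]
trace(rows,s['joints'],fit()[0]); plan(rows,[4,6,5])
E
```

```text
[-16.1  39.8  99.  -39.8  50.9  33.1] [ 0.48453975 -0.22495124  0.01978229] [179.496463    29.8982949   68.95896546] 0.06407348186606975
1 [ 0.487 -0.213  0.162] 70.0 -10.0 q [-26  26  94 -11  60  -1] err 0.0
2 [ 0.491 -0.378  0.19 ] 50.0 30.0 q [-58  37  76  29  79 -27] err 0.0
3 [ 0.501 -0.428  0.13 ] 40.0 60.0 q [-70  50  77  55  86 -42] err 0.0
[-0.27, -0.04, -0.65, 0.0, 0.82, -0.15]
[-0.64, -0.04, -1.36, 0.01, 1.65, -0.15]
[-1.0, -0.03, -2.08, 0.02, 2.48, -0.15]
[-1.37, -0.02, -2.79, 0.02, 3.32, -0.15]
[-1.92, 0.23, -2.59, 0.19, 4.42, 0.39]
[-2.48, 0.5, -2.4, 0.3, 5.53, 0.95]
[-3.04, 0.77, -2.22, 0.34, 6.63, 1.53]
[-3.61, 1.05, -2.03, 0.32, 7.72, 2.13]
[-4.19, 1.33, -1.86, 0.23, 8.8, 2.73]
[-4.77, 1.62, -1.68, 0.07, 9.87, 3.35]
[-4.79, 1.77, -1.35, -0.12, 10.84, 3.73]
[-4.81, 1.93, -1.03, -0.36, 11.8, 4.12]
[-4.84, 2.09, -0.7, -0.64, 12.74, 4.49]
[-4.88, 2.25, -0.38, -0.96, 13.68, 4.87]
[-4.92, 2.41, -0.05, -1.32, 14.61, 5.23]
```

Request:
carry_out(plan=[-0.27,-0.04,-0.65,0,0.4,0,50,-0.64,-0.04,-1.36,0,1.4,0,50,-1.0,-0.03,-2.08,0,2.48,-0.15,50,-1.37,-0.02,-2.79,0.02,3.32,-0.15,50,-1.92,0.23,-2.59,0.19,4.42,0.39,50,-2.48,0.5,-2.4,0.3,5.53,0.95,50,-3.04,0.77,-2.22,0.34,6.63,1.53,50,-3.61,1.05,-2.03,0.32,7.72,2.13,50,-4.19,1.33,-1.86,0.23,8.8,2.73,50,-4.77,1.62,-1.68,0.07,9.87,3.35,50,-4.79,1.77,-1.35,-0.12,10.84,3.73,50,-4.81,1.93,-1.03,-0.36,11.8,4.12,50,-4.84,2.09,-0.7,-0.64,12.74,4.49,50,-4.88,2.25,-0.38,-0.96,13.68,4.87,50,-4.92,2.41,-0.05,-1.32,14.61,5.23,50,-4.92,2.41,-0.05,-1.32,14.61,5.23,50,-4.92,2.41,-0.05,-1.32,14.61,5.23,50])

```text
time: 21.75
position: [0.514, -0.4177, 0.12]
eef_rot: [-180.0, -59.9, 40.1]
contact_force: [0.6, -0.4, -1.8]
finger_gap: 0.0637
grip_force: 35.0
```

```bash
python3 - <<'E'
from h import *
s=bot.sense(); print(np.round(s['joints'],1),s['position'],s['eef_rot'],s['finger_gap'],s['contact_force'])
T0=R.from_euler('xyz',s['eef_rot'],degrees=True); print('grasp',s['position']-T0.apply([0,0,.019]))
p,d=imaging.read_camera('scene'); cv2.imwrite('pics/g6.png',cv2.resize(p[160:380,210:430,::-1],None,fx=2.7,fy=2.7))
P=cloud('scene',d); m=(np.linalg.norm(P[...,:2]-[.501,-.428],axis=-1)<.07)&(p.max(-1).astype(int)-p.min(-1)<30)&(P[...,2]>.05)&(P[...,2]<.2)
Q=P[m]; print(len(Q),np.percentile(Q,[1,50,99],axis=0))
# cylinder fit on the lower half
Q=Q[Q[:,2]<.115]
def res(a): return np.hypot(Q[:,0]-a[0]-a[2]*(Q[:,2]-.07),Q[:,1]-a[1]-a[3]*(Q[:,2]-.07))-.032
r=least_squares(res,[.501,-.428,0,0],loss='soft_l1',f_scale=.002); print('axis at z=.07',r.x,'rms',np.sqrt(np.mean(r.fun**2)),len(Q))
E
```

```text
[-69.5  50.3  77.   54.8  85.8 -41.2] [ 0.51402563 -0.41769374  0.11997394] [-179.99160366  -59.86990444   40.0801063 ] 0.06366072929332622 [ 0.59469711 -0.41580763 -1.80158555]
grasp [ 0.50145389 -0.4282763   0.12951127]
915 [[ 0.48126421 -0.49660442  0.13212138]
 [ 0.52212224 -0.4197588   0.15957191]
 [ 0.53739873 -0.39472336  0.19528354]]
axis at z=.07 [ 0.501 -0.428  0.     0.   ] rms nan 0
  return _methods._mean(a, axis=axis, dtype=dtype,
  ret = ret.dtype.type(ret / rcount)
```

View pics/g6.png

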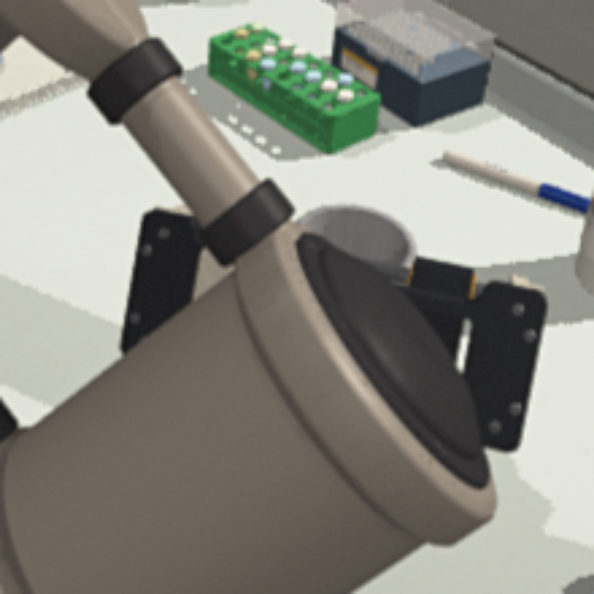

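The arm hides most of the beaker, but its mouth is visible, upward, at crop (355,240). I'll verify with the top view, then lower.

```bash
python3 - <<'E'
from h import *
p,d=imaging.read_camera('top');P=cloud('top',d)
m=(np.linalg.norm(P[...,:2]-[.503,-.426],axis=-1)<.05)&(P[...,2]>.145)&(P[...,2]<.175)&(p.max(-1).astype(int)-p.min(-1)<30)
Q=P[m]; print(len(Q),np.percentile(Q,[2,50,98],axis=0)); 
for lo in(.15,.155): 
    q=Q[Q[:,2]>lo][:,:2].astype('f4'); print(len(q),cv2.minEnclosingCircle(q),cv2.fitEllipse(cv2.convexHull(q)))
c=np.array([.498,-.431,0])
plan([([.5015,-.4283,.1295],40,60),(c+[0,0,.085],40,60),(c+[0,0,.0725],40,60)],[2,5])
E
```

```text
266 [[ 0.45759437 -0.47327838  0.14586741]
 [ 0.50245014 -0.43340798  0.16034816]
 [ 0.53461008 -0.39318435  0.16900019]]
216 ((0.4933674931526184, -0.43377768993377686), 0.04649331048130989) ((0.49581700563430786, -0.4318884611129761), (0.08308805525302887, 0.09052620083093643), 40.4449348449707)
168 ((0.4938880205154419, -0.43351662158966064), 0.04591396450996399) ((0.495386004447937, -0.4323943853378296), (0.0848703607916832, 0.08838434517383575), 42.2657356262207)
[-0.53, -0.01, 0.24, -0.01, 0.02, 0.02]
[-1.04, -0.01, 0.47, -0.01, 0.02, 0.02]
[-1.1, -0.01, 0.5, -0.01, 0.02, 0.02]
[-1.15, -0.01, 0.53, -0.01, 0.02, 0.02]
[-1.2, -0.01, 0.56, -0.01, 0.02, 0.02]
[-1.26, -0.01, 0.59, -0.01, 0.02, 0.02]
[-1.31, -0.01, 0.62, -0.01, 0.02, 0.02]
```

Request:
carry_out(plan=[-0.53,0,0.26,0,0,0,50,-1.04,0,0.51,0,0,0,50,-1.1,0,0.54,0,0,0,50,-1.15,0,0.57,0,0,0,50,-1.2,0,0.6,0,0,0,50,-1.26,0,0.63,0,0,0,50,-1.26,0,0.63,0,0,0,50,-1.26,0,0.63,0,0,0,50])

```text
time: 22.85
position: [0.5112, -0.4201, 0.0634]
eef_rot: [-179.9, -60.0, 40.0]
contact_force: [0.6, 0.2, -0.5]
finger_gap: 0.0635
grip_force: 35.0
```

Request:
carry_out(plan=[-0.022,0,0.012,0,0,0,50,-0.043,0,0.025,0,0,0,50,-0.043,0,0.025,0,0,0,50,-0.043,0,0.025,0,0,0,50])

```text
time: 23.35
position: [0.5113, -0.42, 0.0624]
eef_rot: [-180.0, -60.1, 40.0]
contact_force: [-1.9, 1.1, 4.4]
finger_gap: 0.0639
grip_force: 35.0
```

Request:
carry_out(plan=[0,0,0,0,0,0,68,0,0,0,0,0,0,76,0,0,0,0,0,0,91,0,0,0,0,0,0,91,0,0,0,0,0,0,91,0,0,-0.7,0,0,0,91,0,0,-1.5,0,0,0,91,0,0,-2.3,0,0,0,91,0.3,0,-3.1,0,0,0,91,0.8,0,-3.8,0,0,0,91,1.4,0,-4.3,0,0,0,91,2,0,-4.3,0,0,0,91,2,0,-4.3,0,0,0,91])

```text
time: 24.98
position: [0.429, -0.4893, 0.2179]
eef_rot: [179.8, -59.9, 40.3]
contact_force: [0.0, -0.4, -0.5]
finger_gap: 0.0911
grip_force: 0.0
```

```bash
python3 - <<'E'
from h import *
s=bot.sense(); print(s['time'],s['position'],s['contact_force'])
ps=[]
for c in('top','scene'):
    p,d=imaging.read_camera(c);P=cloud(c,d); ps.append(p[:,:,::-1])
    m=(np.linalg.norm(P[...,:2]-[.501,-.428],axis=-1)<.04)&(P[...,2]>.09)&(P[...,2]<.12)&(p.max(-1).astype(int)-p.min(-1)<30)
    q=P[m]; print(c,len(q), np.percentile(q,[1,50,99],axis=0).round(3).tolist(), cv2.fitEllipse(cv2.convexHull(q[:,:2].astype('f4'))) if len(q)>10 else '')
A=cv2.resize(ps[0][190:270,150:410],None,fx=3,fy=3);B=cv2.resize(ps[1][150:380,150:410],(390,345))
B=cv2.copyMakeBorder(B,0,0,0,390,cv2.BORDER_CONSTANT); cv2.imwrite('pics/f.png',np.vstack([A,B]))
E
```

```text
24.975 [ 0.42898384 -0.48931125  0.21788597] [ 0.02973256 -0.39656168 -0.46182081]
top 141 [[0.469, -0.459, 0.092], [0.501, -0.433, 0.105], [0.532, -0.396, 0.112]] ((0.5007451772689819, -0.427340030670166), (0.06446448713541031, 0.06567605584859848), 31.50419044494629)Traceback (most recent call last):
  File "<stdin>", line 7, in <module>
    return _quantile_unchecked(
        a, q, axis, out, overwrite_input, method, keepdims, weights)
    return _ureduce(a,
                    func=_quantile_ureduce_func,
    ...<5 lines>...
                    overwrite_input=overwrite_input,
                    method=method)
    r = func(a, **kwargs)
    result = _quantile(arr,
                       quantiles=q,
    ...<2 lines>...
                       out=out,
                       weights=wgt)
    slices_having_nans = np.isnan(arr[-1, ...])
                                  ~~~^^^^^^^^^
IndexError: index -1 is out of bounds for axis 0 with size 0
```

```bash
python3 - <<'E'
from h import *
p,d=imaging.read_camera('top')
cv2.imwrite('pics/f.png',cv2.resize(p[185:275,150:410,::-1],None,fx=3,fy=3))
E
```

```text
(no output)
```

View pics/f.png

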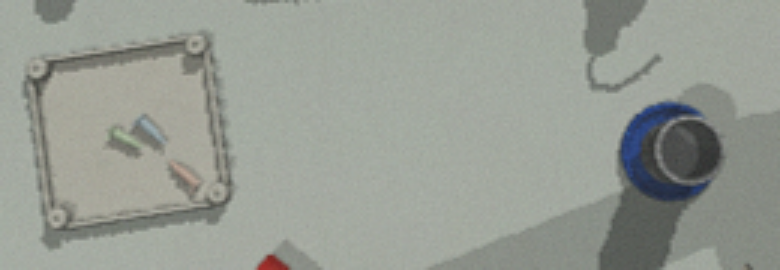

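The beaker stands upright in the coaster (685,150), with the offset due to parallax. The three tubes are in the tray at (125,138), (150,130) and (185,173), and the arm is clear.

```bash
python3 -c "
from rig import sign_off
print(sign_off())"
```

```text
the job is handed in; nothing more can be done
None
```

I handed the job in at about 25 s of the 56 s allowed: all three tubes are in the tray, and the beaker was laid down, let go, taken afresh and stood mouth up in the coaster, within about 1 mm of its centre by the top camera; sign_off returned no verdict.

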